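# Set up the key-cutting machine for a new blank

### The job

Set up the key-cutting machine for the square-headed blank: lay that blank flat on the carriage with its blade between the two jaw bars, pointing at the cutter head, and its head resting on the plate just outside them, then wind the handwheel clockwise until the carriage is home against the stop pin. Then throw the lock lever fully over, away from the front, and last turn the depth dial until its pointer stands at the steel index tab. Do not shift the index tab, and leave the other keys and the brass lock core on the mat alone.

Things in the scene. Friction and masses are not known exactly. Their poses are not given: they have to be found in the camera images.
- machine: Grey key-cutting machine fixed to the bench: base 220 (x) x 400 (y), deck 50 high. Origin: centre of underside; x away from its front, y left seen from the front. On the deck: carriage at x 20 to 90, y -86 to 80; cutter head box x 5 to 110, y 100 to 200, top 128 above the bench, cutter disc out to y 82; handwheel at (-55, -110), dial (-55, 20), lock lever (-55, 145)
- key_square: The blank to load: black plastic rectangular head 30 long x 26 wide x 9 thick, steel blade 10 wide x 4 thick that ends 60 from the origin and starts 15 from it. Lies flat. Origin: centre of the underside of the head; x along the blade towards its tip, z up; underside of the blade level with that of the head. About 35 g
- key_round: Another key blank, same blade, round black head 30 across and 9 thick; leave alone. Origin and axes as for the square one
- key_lobed: Another key blank, same blade, black head with two lobes (about 30 x 32 x 9), narrower towards the blade; leave alone. Origin and axes as for the square one
- lock_core: Brass lock core 17 wide x 50 long x 33 high standing on the mat; leave alone. Origin at the centre of its underside
- mat: Cork mat 340 x 130 x 4 fixed to the bench on which the keys lie (top 4 above the bench). Origin at the centre of its underside, x along its length
- nest (a point): On the carriage plate's top (78 above the bench), where the key's origin goes. Axes as the machine's: the key's x (blade) must lie along this y. Jaw bars 8 high, 10 wide, 55 long, 16 apart, at y = 23 to 78 of this point, x = -18 to -8 and 8 to 18. The plate reaches 32 to -y and 35 to each side. Moves with the carriage
- carriage (a joint): Travel of the steel carriage in m along the machine's +y, 0 to 0.036; 0.036 is home, its end face against the stop pin. Driven only by the handwheel: 25 mm a turn. Cannot go past
- carriage_end (a point): Point on the carriage's end face that meets the stop pin
- stop_face (a point): Tip of the steel stop pin, 12 across, that sticks out of the cutter head towards -y
- handwheel (a joint): Angle in rad of the handwheel (84 across, steel, level, top 74 above the bench, upright axis), grows clockwise seen from above; 0 to 9.05, coupled to the carriage (0.00398 m per rad)
- wheel_axis (a point): On the handwheel's axis, 100 above the bench
- crank_grip (a point): On the axis of the upright black crank handle, 100 above the bench, at the height to grip. Handle 18 across, from 74 to 112 above the bench, spins freely, 33 from the wheel's axis
- depth_dial (a joint): Angle in rad of the depth dial, clockwise seen from above, 0 to 3.0; at 0 its pointer looks to the machine's +y
- dial_grip (a point): On the dial's axis (upright), 86 above the bench, at the height to grip. Black grip bar 48 long, 14 wide, from 60 to 94 above the bench, on a skirt 60 across. x along the bar towards the pointer end (white line on the bar's top on that half), z up
- dial_pointer (a point): Tip of the pointer nose at the skirt's rim, 37 from the axis, 62 above the bench; turns with the dial
- index_tab (a joint): Angle in rad of the index tab round the dial's axis, counted as the dial's: the dial is set when both are equal. Stiff; must not be shifted
- index_mark (a point): Inner end of the index tab where the pointer's tip must stand, 37 from the dial's axis. The tab is a small dark steel block 14 long, 8 wide, reaching from 39 to 53 from the axis and up to 62 above the bench, standing on the aluminium scale plate
- lock_lever (a joint): Angle in rad of the lock lever: 0 leaning to the front (machine's -x), 1.0 thrown fully over to +x. Stays where it is left
- lock_lever_tip (a point): Centre of the lever's black ball, 26 across, at the end of a steel rod, 80 from the lever's axis; the axis runs along the machine's y, 72 above the bench, at own x -55. Ball 142 above the bench at either end of the swing, 152 in the middle
- key_tip (a point): Tip of the square-headed blank's blade, 60 from the key's origin along its x
Not all that is in view belongs to the job. Leave any pink look-alike of the key_square alone.

How it is judged:
By the outcome, as a careful person would: the job done as asked, in the order asked, and still so for the second after the job is handed in, with the robot touching nothing.
It also fails if it takes over 72 s, if anything falls off the work surface, if the arm or the gripper's body presses on something with over 40 N, if the wrist force passes 120 N, or if a joint passes its speed limit or range.

### The arm

A 6-joint arm with a two-finger parallel gripper is mounted at the origin on the work surface. World frame = base frame: x ahead of the robot, y to its left, z up, the work surface at z = 0. Lengths are in m, angles in rad, forces in N, time in s.
With the tool pointing down it reaches from about 0.15 to 0.775 m from the base axis. Payload 6.1 kg.
Tool frame: the origin (TCP) lies on the centre line of the jaws, within the pads' length; the fingertips stand 8 mm ahead of it and the grasp point (between the pads) lies 11 mm behind it; x points along the fingers, z is the direction in which the jaws open and shut, and the axes are right-handed (so a half turn about x gives the same grasp; the last joint's range is limited). The gripper opens to 85 mm and grips with 20 to 120 N. Pads are 22 mm wide; open, the fingers measure 114 mm over their backs; the gripper's body (76 mm by 85 mm) begins 54 mm behind the grasp point. The pads swing forward as they close: fully open they stand 13 mm farther back than shut.
Start: joints at [1.155, 0.126, -0.04, 1.405, 0, 1.571], TCP at [0.212, 0.48, 0.239] pointing down, gripper open.
Joint ranges: [-2.72, 2.72], [-0.95, 1.95], [-1.27, 1.35], [-1.78, 2.02], [-1.46, 1.47], [-3.14, 3.14]. Speed limits (rad/s): [2.39, 2.39, 3.01, 3.14, 3.14, 3.14].

### API

Orientations are given as a unit quaternion [w, x, y, z].
In Python, from cell import * gives the robot as it stands. The module is installed in compiled form; this text tells all that it offers.
- The arm moves only by the tool servo_tool, never from a script. Its argument "deltas" is text: rows parted by semicolons, each of 6 numbers parted by spaces: the shift along the tool's x, y, z in units of 40 mm (1.0 is 40 mm), then the turn, a rotation vector about the tool's x, y, z in degrees. A call has 1 to 12 rows; each row shifts and turns the pose as measured when the row begins, along the tool's axes as they then stand; what a row does not reach is not made up. A row lasts 1/12 s, in which the tool goes at most 41.7 mm and 7.16 degrees, less where a joint would pass 70% of its speed; a pose out of reach is approached as far as the arm can. A call is refused whole if a number of a shift passes 1 or a number of a turn 7.16, either way. A call with a gripper value outside its range is refused whole. "fingers" is the closure, from -1 (fully open) to 1 (shut), set as the call begins (left out, the last holds). The fingers move at their own pace and stop on an object; "squeeze" is the grip in N (left out, the last holds). Time passes only in rows, so rows that do not move let the fingers close. It gives the time, the measured TCP pose, the force and the opening at its end, in the units of the state.
- sense(): the state, without advancing time (a new reading comes with each control period).
- get_image(name): name is "scene" or "top" or "wrist"; returns a dict with "frame" (400x640x3 uint8, red, green, blue), "z_map" (400x640 float32, m along the optical axis (not along the pixel's ray), 0 where there is no reading), "fx", "fy", "cx", "cy" (pixels), "world_from_camera" (4x4, takes a point from camera to world coordinates); the wrist camera has in their place "hand_eye" (4x4, takes a point from camera to tool coordinates, whose origin is the TCP and whose axes are the tool frame's). Camera axes: x right, y down, z forward; pixel columns grow to the right and rows downward; lengths in m; the calibration is good to about 2 mm. A picture is of the moment at which its call begins: read the wrist's pose just before it.
- close_job(): hands the job in, once; it reports no verdict.
The state is a dict: "clock": time; "joint_pos": joint angles; "qd": joint speeds; "joint_torque": joint torques, N m; "position": TCP position; "tool_rot": TCP orientation; "force": force on the tool from outside, world axes, zero at the start; "wrist_torque": the same for the moment, N m; "grip_width": opening from 0.0 (shut) to 1.0 (fully open).
Only numpy, scipy, OpenCV 4.12 (cv2) and the standard library are available. Lean on these libraries where they do the work, as an engineer would, in place of code of your own. Each camera call takes 0.05 s, during which the arm holds its last target. There are 200 camera calls.

## Working session

There is one attempt and no reset: what is moved stays moved. The work goes in short steps, Python scripts to look and compute and a tool call to move; the robot and the scene stay as the last step left them, time stands still between calls to the robot, and variables do not carry over. Pictures are saved under pics/ and viewed, about 8 in all and at most 12, crops included, and the job is handed in when it is done.

Besides the shell and the picture viewer there is one more tool, called after ">>>" as name(argument=value, ...), one argument or row to a line, values as JSON. servo_tool: Moves the arm, as the interface text tells. Its arguments: {"type":"object","properties":{"deltas":{"type":"string"},"fingers":{"type":"number"},"squeeze":{"type":"number"}},"required":["deltas"]}

```bash
mkdir -p pics; cat > h.py <<'E'
from cell import *
import numpy as np, cv2
from scipy.spatial.transform import Rotation as R
def T_tool():
    s=sense(); q=s['tool_rot']; T=np.eye(4); T[:3,:3]=R.from_quat([q[1],q[2],q[3],q[0]]).as_matrix(); T[:3,3]=s['position']; return T
def grab(name):
    T=T_tool(); d=get_image(name)
    W=d['world_from_camera'] if name!='wrist' else T@d['hand_eye']
    d['W']=np.array(W); np.savez(''+name+'.npz',**{k:d[k] for k in('frame','z_map','fx','fy','cx','cy','W')}); return d
def load(name): return dict(np.load(''+name+'.npz'))
def px(d,u,v,z=None):
    """pixel to world, by depth map (median 3x3) or by plane height z"""
    r=np.array([(u-d['cx'])/d['fx'],(v-d['cy'])/d['fy'],1.0]); W=d['W']
    if z is None:
        m=d['z_map'][int(v)-1:int(v)+2,int(u)-1:int(u)+2]; k=np.median(m[m>0])
    else:
        g=W[:3,:3]@r; k=(z-W[2,3])/g[2]
    return (W@np.r_[r*k,1])[:3]
def save(d,fn,crop=None,s=1):
    f=d['frame'][:,:,::-1]
    if crop: f=f[crop[1]:crop[3],crop[0]:crop[2]]
    cv2.imwrite('pics/'+fn,cv2.resize(f,None,fx=s,fy=s,interpolation=cv2.INTER_CUBIC))
E
python3 - <<'E'
from h import *
d=grab('top'); save(d,'top.png',s=1.25); print(d['W'],d['fx'],d['cx'])
d=grab('scene'); save(d,'scene.png',s=1.25); print(d['W']); print(sense())
E
```

```text
[[ 0.00968237 -0.99678883  0.07948756  0.45939848]
 [-0.99994528 -0.00996655 -0.00317911 -0.10161101]
 [ 0.00396111 -0.07945243 -0.99683079  1.40883656]
 [ 0.          0.          0.          1.        ]] 430.9321925120656 319.55324237065264
[[ 0.81831351  0.47057032 -0.33004026  0.89867224]
 [ 0.57454386 -0.68587502  0.44662602 -0.56920187]
 [-0.01619742 -0.55510271 -0.83162409  0.95628204]
 [ 0.          0.          0.          1.        ]]
{'clock': 0.1, 'joint_pos': array([ 1.15499242e+00,  1.26346230e-01, -4.04859012e-02,  1.40536242e+00,
       -1.49403284e-05,  1.57079187e+00]), 'qd': array([-0.00051586, -0.00207852,  0.00299203, -0.00043401,  0.00088157,
        0.00076085]), 'joint_torque': array([ 6.68641660e-04, -4.36907816e+01,  3.53604770e+01,  1.37922820e-02,
        9.06517835e-05, -5.16920011e-06]), 'position': array([0.21193168, 0.47996252, 0.23860204]), 'tool_rot': array([ 0.5920245 , -0.38630484,  0.59284709,  0.38575624]), 'force': array([-0.05268854,  0.19786019, -0.13592236]), 'wrist_torque': array([-0.04264105,  0.02421804,  0.00989061]), 'grip_width': 1.0037170063428773}
```

View pics/top.png

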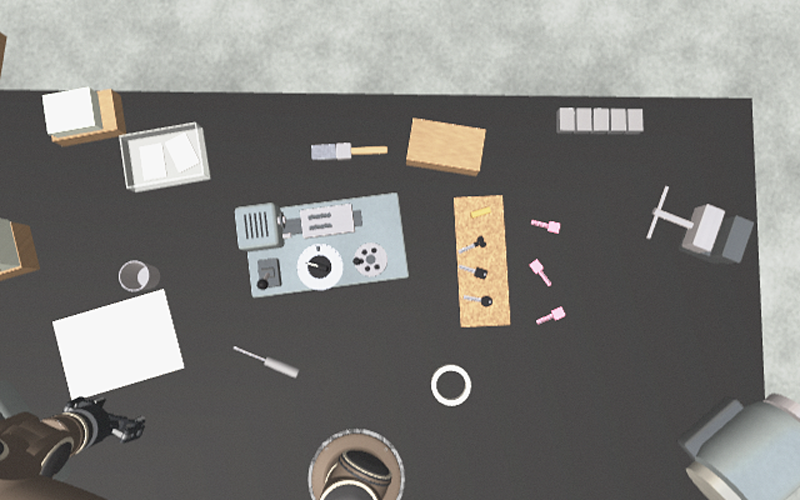

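View pics/scene.png

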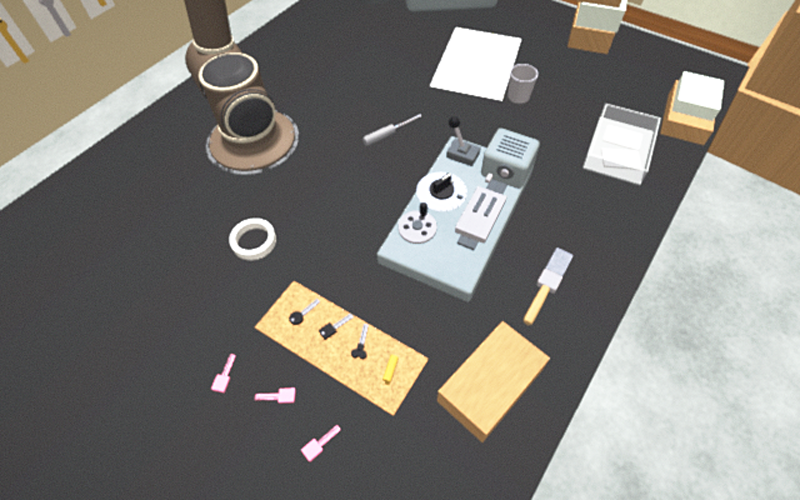

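The top view shows the machine around (325,245), with the handwheel at (370,260), dial at (320,265) and lever ball at (262,284). The square key is the middle one on the mat at (481,272). Next I'll take enlarged crops.

```bash
python3 - <<'E'
from h import *
d=load('top'); save(d,'c1.png',(185,150,345,245),5); save(d,'c2.png',(355,150,415,265),5)
E
```

```text
(no output)
```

View pics/c1.png

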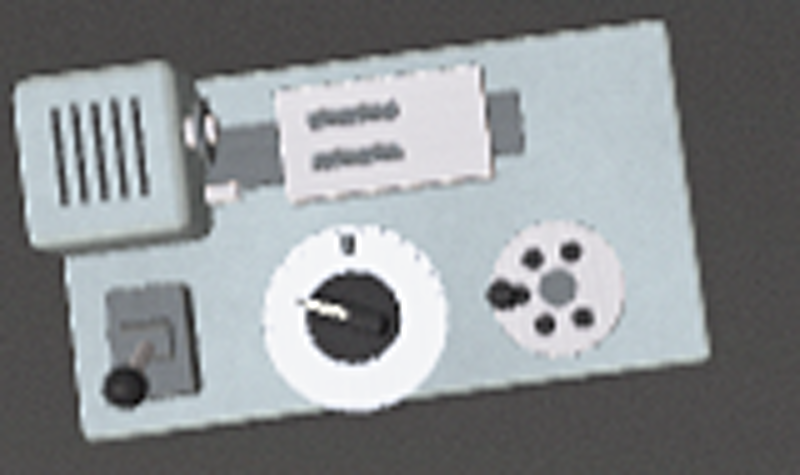

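View pics/c2.png

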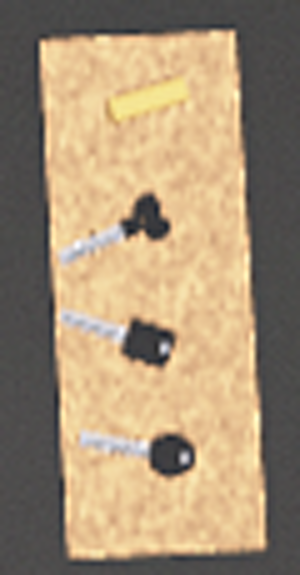

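```bash
python3 - <<'E'
from h import *
d=load('top')
P=lambda u,v,z:px(d,185+u/5,150+v/5,z)[:2]
K=lambda u,v,z:px(d,355+u/5,150+v/5,z)[:2]
br,fr,fl=P(660,22,.05),P(708,355,.05),P(88,438,.05)
print(br,fr,fl,np.linalg.norm(br-fr),np.linalg.norm(fl-fr))
wh,di,lb=P(558,288,.074),P(353,318,.094),P(126,386,.142)
yd=fl-fr; print('yaw by edge',np.arctan2(yd[1],yd[0])-np.pi/2, 'by wheel-dial',np.arctan2(*(di-wh)[::-1])-np.pi/2,np.linalg.norm(di-wh))
print('dial by skirt',P(356,318,.055))
yaw=np.arctan2(yd[1],yd[0])-np.pi/2
Rm=np.array([[np.cos(yaw),-np.sin(yaw)],[np.sin(yaw),np.cos(yaw)]])
o=(br+fl)/2
print('o',o,'from wheel',wh-Rm@[-.055,-.110],'dial',di-Rm@[-.055,.02])
for n,p in dict(wheel=wh,dial=di,ball=lb,crank=P(500,294,.112),tab=P(347,243,.062),ptr=P(300,300,.094),plTL=P(276,90,.078),plBL=P(292,203,.078),plTR=P(484,66,.078),plBR=P(494,178,.078),jaw1=P(355,114,.086),jaw2=P(358,155,.086),pin=P(220,192,.08)).items(): print(n,p.round(4),'mach',(Rm.T@(p-o)).round(4))
h,t,b=K(150,342,.013),K(62,314,.008),K(125,333,.008)
print('key head',h,'tip',t,np.linalg.norm(t-h),'ang',np.degrees(np.arctan2(*(t-b)[::-1])),np.degrees(np.arctan2(*(t-h)[::-1])))
for n,(u,v) in dict(h=(385,218.4),deck=(320,180),wheelc=(296.6,207),dialc=(255.6,213)).items(): print(n,px(d,u,v))
E
```

```text
[ 0.72299097 -0.09629149] [ 0.51076008 -0.12871563] [0.45482328 0.26018508] 0.2146934433803015 0.39290290260209954
yaw by edge 0.14285337529928732 by wheel-dial 0.16767887062722275 0.12564686678772446
dial by skirt [0.53165284 0.09289268]
o [0.58890713 0.0819468 ] from wheel [0.5893023  0.08194538] dial [0.5868404  0.07715423]
wheel [ 0.5505 -0.0348] mach [-0.0546 -0.1101]
dial [0.5296 0.0891] mach [-0.0577  0.0156]
ball [0.4857 0.2144] mach [-0.0833  0.1458]
crank [ 0.544  -0.0018] mach [-0.0564 -0.0765]
tab [0.5783 0.0985] mach [-0.0081  0.0179]
ptr [0.5402 0.1217] mach [-0.0425  0.0463]
plTL [0.6722 0.1425] mach [0.091 0.048]
plBL [0.6015 0.1308] mach [0.0194 0.0466]
plTR [0.6886 0.0131] mach [ 0.0889 -0.0823]
plBR [0.6184 0.0057] mach [ 0.0183 -0.0796]
jaw1 [0.6564 0.0918] mach [0.0682 0.0001]
jaw2 [0.6309 0.0894] mach [0.0426 0.0014]
pin [0.6077 0.1752] mach [0.0318 0.0896]
key head [ 0.52244784 -0.31872482] tip [ 0.54035193 -0.26219911] 0.05929344666142002 ang 73.72746603411491 72.42480026865498
h [ 0.52252404 -0.3189872   0.01131315]
deck [ 0.64088475 -0.10665998  0.04916683]
wheelc [ 0.55194118 -0.035061    0.0804394 ]
dialc [0.53126986 0.08884876 0.09614267]
```

```bash
cat >> h.py <<'E'
O=np.array([.588,.081]); YAW=.143
def M(x,y):
    c,s=np.cos(YAW),np.sin(YAW); return O+np.array([c*x-s*y,s*x+c*y])
def plan(p,jaw_deg,cur=None):
    """total shift (tool units of 40mm) and turn (deg) to pose: pos p, tool x down, jaw axis at world angle jaw_deg (mod 180)"""
    T=T_tool() if cur is None else cur
    best=None
    for a in(jaw_deg,jaw_deg+180):
        a=np.radians(a); z=np.array([np.cos(a),np.sin(a),0]); x=np.array([0,0,-1.]); 
        D=np.c_[x,np.cross(z,x),z]; r=np.degrees(R.from_matrix(T[:3,:3].T@D).as_rotvec())
        if best is None or np.linalg.norm(r)<np.linalg.norm(best): best=r
    sh=T[:3,:3].T@(np.array(p)-T[:3,3])/.04
    n=int(np.ceil(max(np.abs(best).max()/7.1,np.linalg.norm(sh)/1.0)))
    print('total shift',sh.round(3),'turn',best.round(2),'rows>=',n)
    return sh,best
E
python3 - <<'E'
from h import *
T=T_tool(); print(T.round(3)); 
plan([.517,-.335,.17],73.5+90)
plan([.517,-.335,.17],73.5-90)
E
```

```text
[[-0.001 -0.915  0.404  0.212]
 [-0.001  0.404  0.915  0.48 ]
 [-1.    -0.    -0.001  0.239]
 [ 0.     0.     0.     1.   ]]
total shift [  1.737 -15.206 -15.555] turn [ 8.268e+01 -7.000e-02  6.000e-02] rows>= 22
total shift [  1.737 -15.206 -15.555] turn [ 8.268e+01 -7.000e-02  6.000e-02] rows>= 22
```

>>> servo_tool(
  deltas="0 -0.98 0.15 4 0 0;0 -0.98 0.15 4 0 0;0 -0.98 0.15 4 0 0;0 -0.98 0.15 4 0 0;0 -0.98 0.15 4 0 0;0 -0.98 0.15 4 0 0;0 -0.98 0.15 4 0 0;0 -0.98 0.15 4 0 0;0 -0.98 0.15 4 0 0;0 -0.98 0.15 4 0 0;0 -0.98 0.15 4 0 0;0 -0.98 0.15 4 0 0",
  fingers=-0.1,
)

```text
clock: 1.1
position: [0.5874, 0.1915, 0.2301]
tool_rot: [0.695, -0.105, 0.703, 0.103]
force: [0.6, 0.7, 0.0]
grip_width: 0.552
```

```bash
python3 - <<'E'
from h import *
print(T_tool().round(3))
plan([.517,-.335,.17],73.5+90)
E
```

```text
[[-0.011 -0.291  0.957  0.587]
 [-0.005  0.957  0.291  0.191]
 [-1.    -0.002 -0.012  0.23 ]
 [ 0.     0.     0.     1.   ]]
total shift [  1.585 -12.076  -5.5  ] turn [33.44 -0.62  0.28] rows>= 14
```

>>> servo_tool(
  deltas="0 -0.97 -0.12 2.6 0 0;0 -0.97 -0.12 2.6 0 0;0 -0.97 -0.12 2.6 0 0;0 -0.97 -0.12 2.6 0 0;0 -0.97 -0.12 2.6 0 0;0 -0.97 -0.12 2.6 0 0;0 -0.97 -0.12 2.6 0 0;0.1 -0.97 -0.12 2.6 0 0;0.2 -0.97 -0.12 2.6 0 0;0.3 -0.97 -0.12 2.6 0 0;0.3 -0.97 -0.12 2.6 0 0;0.3 -0.97 -0.12 2.6 0 0",
)

```text
clock: 2.1
position: [0.5462, -0.2897, 0.1779]
tool_rot: [0.695, 0.095, 0.706, -0.101]
force: [1.2, -0.8, -0.5]
grip_width: 0.548
```

```bash
python3 - <<'E'
from h import *
print(T_tool().round(3))
plan([.517,-.325,.13],73.5+90)
d=grab('wrist'); save(d,'w1.png')
E
```

```text
[[-0.017  0.275  0.961  0.546]
 [-0.006  0.961 -0.275 -0.29 ]
 [-1.    -0.01  -0.015  0.178]
 [ 0.     0.     0.     1.   ]]
total shift [ 1.216 -1.038 -0.44 ] turn [ 0.52 -0.84  0.59] rows>= 2
```

View pics/w1.png

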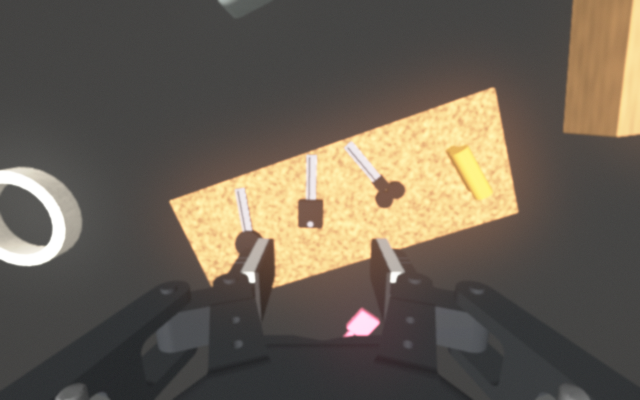

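The wrist view shows the square head at (311,214) with its blade up to (312,156). The round key's head is at (248,241) and the lobed one at (390,192), both well clear.

```bash
python3 - <<'E'
from h import *
d=load('wrist')
h=px(d,311,214,.013); b=px(d,311,198,.008); t=px(d,312.5,156,.008)
print(h,t,np.linalg.norm((t-h)[:2]),np.degrees(np.arctan2(*(t-b)[:2][::-1])),px(d,311,214))
a=np.degrees(np.arctan2(*(t-h)[:2][::-1])); print(a)
plan([h[0],h[1],.07],a+90); plan([h[0],h[1],.0145],a+90)
E
```

```text
[ 0.52476033 -0.31455382  0.013     ] [ 0.54243773 -0.25938009  0.008     ] 0.05793644504878412 71.4604053599782 [ 0.5245633  -0.31496999  0.01160676]
72.23479057798282
total shift [ 2.638 -0.55  -0.242] turn [ 1.33 -1.07  0.81] rows>= 3
total shift [ 4.026 -0.531 -0.215] turn [ 1.33 -1.07  0.81] rows>= 5
```

>>> servo_tool(
  deltas="0.9 -0.2 -0.08 0.4 -0.35 0.27;0.9 -0.2 -0.08 0.4 -0.35 0.27;0.85 -0.18 -0.08 0.5 -0.35 0.27;0 0 0 0 0 0",
  squeeze=40,
)

```text
clock: 2.48
position: [0.5222, -0.3199, 0.0664]
tool_rot: [0.698, 0.113, 0.698, -0.112]
force: [-1.4, 0.4, -2.2]
grip_width: 0.55
```

```bash
python3 - <<'E'
from h import *
plan([.524,-.316,.0145],162.2)
E
```

```text
total shift [1.297 0.107 0.011] turn [-0.49 -0.   -0.04] rows>= 2
```

>>> servo_tool(
  deltas="0.65 0.05 0.01 -0.25 0 0;0.5 0.05 0 -0.25 0 0;0.13 0 0 0 0 0;0 0 0 0 0 0",
)

```text
clock: 2.82
position: [0.5243, -0.3154, 0.0163]
tool_rot: [0.698, 0.11, 0.699, -0.109]
force: [0.2, 0.3, 0.1]
grip_width: 0.551
```

>>> servo_tool(
  deltas="0 0 0 0 0 0;0 0 0 0 0 0;0 0 0 0 0 0;0 0 0 0 0 0;0 0 0 0 0 0;0 0 0 0 0 0",
  fingers=0.9,
)

```text
clock: 3.32
position: [0.5293, -0.3164, 0.0246]
tool_rot: [0.701, 0.108, 0.696, -0.109]
force: [-0.3, 0.4, -0.7]
grip_width: 0.276
```

>>> servo_tool(
  deltas="-0.6 0 0 0 0 0;-0.9 0 0 0 0 0;-0.9 0 0 0 0 0;-0.9 0 0 0 0 0;-0.5 0 0 0 0 0;0 0 0 0 0 0",
)

```text
clock: 3.82
position: [0.5261, -0.3149, 0.1821]
tool_rot: [0.7, 0.108, 0.698, -0.109]
force: [0.1, 0.1, -0.1]
grip_width: 0.279
```

```bash
python3 - <<'E'
from h import *
print(sense()['grip_width'])
d=grab('wrist'); save(d,'w2.png')
E
```

```text
0.2791129353448829
```

View pics/w2.png

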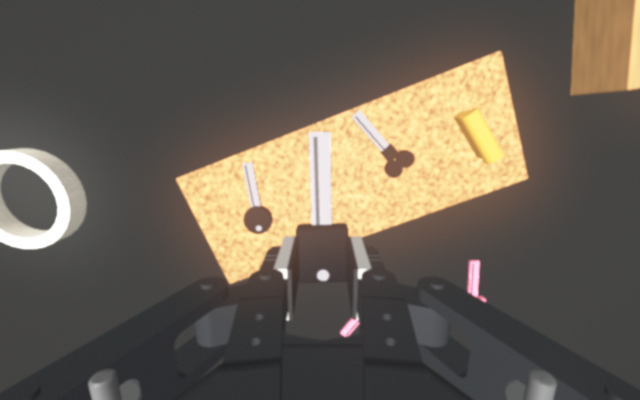

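The key is held squarely: head at (322,252), blade tip at (320,132). I'll measure its pose in the tool frame.

```bash
python3 - <<'E'
from h import *
d=load('wrist'); Ti=np.linalg.inv(T_tool())
for u,v in((320,137),(326,137),(326,170),(326,210),(314,210),(322,232),(322,250),(312,232),(335,232)):
    p=px(d,u,v); print(u,v,((Ti@np.r_[p,1])[:3]*1000).round(1))
E
```

```text
320 137 [10.6 57.3 -0.7]
326 137 [10.9 57.3  2.1]
326 170 [10.8 41.9  2.2]
326 210 [11.  22.   2.2]
314 210 [10.9 22.  -3.7]
322 232 [ 5.5 12.5  0.2]
322 250 [6.3 2.8 0.2]
312 232 [ 5.8 12.4 -4.6]
335 232 [ 5.6 12.5  6.5]
```

```bash
python3 - <<'E'
from h import *
print(M(.055,-.05)); p=M(.055,-.13); print(p)
T=T_tool(); plan([*p,.18],188.2)
print(T[:3,:3].T@np.r_[p-T[:2,3],0]*25)
E
```

```text
[0.64956427 0.03934858]
[ 0.66096532 -0.03983486]
total shift [0.018 7.575 1.132] turn [-2.585e+01  1.200e-01  1.000e-02] rows>= 8
[4.69974815e-03 7.57540604e+00 1.13183410e+00]
```

>>> servo_tool(
  deltas="0 0.9 0.32 -3.2 0 0;0 0.9 0.32 -3.2 0 0;0 0.9 0.32 -3.2 0 0;0 0.9 0.32 -3.2 0 0;0 0.9 0.32 -3.2 0 0;0 0.9 0.32 -3.2 0 0;0 0.9 0.32 -3.2 0 0;0 0.9 0.32 -3.2 0 0;0 0 0 0 0 0",
)

```text
clock: 4.62
position: [0.6587, -0.0335, 0.1646]
tool_rot: [0.701, -0.052, 0.71, 0.054]
force: [0.0, -0.8, -0.5]
grip_width: 0.27
```

```bash
python3 - <<'E'
from h import *
print(T_tool().round(3))
d=grab('wrist'); save(d,'w3.png',s=1.25)
E
```

```text
[[-0.013 -0.15   0.989  0.659]
 [ 0.001  0.989  0.15  -0.034]
 [-1.     0.003 -0.013  0.165]
 [ 0.     0.     0.     1.   ]]
```

View pics/w3.png

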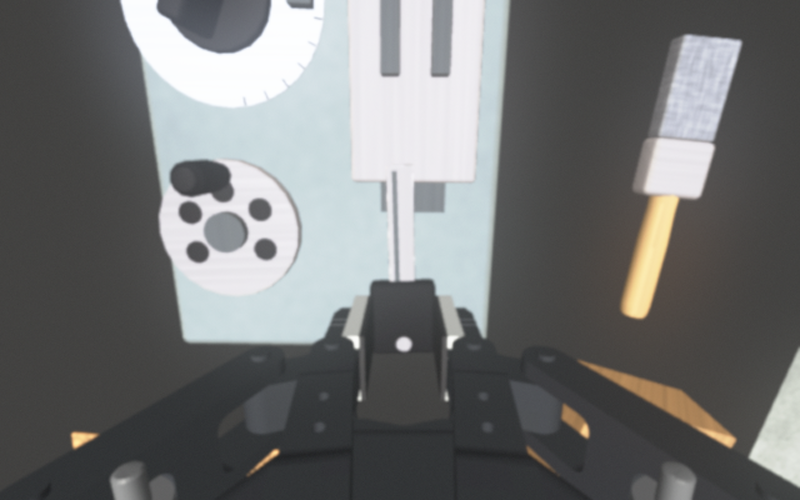

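The wrist view (1.25x) shows the jaw bar ends at (381–400, 75) and (432–451, 75). The plate end spans (352–477, 181), the wheel hub is at (226,232) and the crank top at (186,178).

```bash
python3 - <<'E'
from h import *
d=load('wrist')
P=lambda u,v,z:px(d,u/1.25,v/1.25,z)
c=P(416,76,.086); bl=P(381,76,.086); br=P(451,76,.086)
pl,pr=P(353,181,.078),P(476,181,.078)
print('jaw end',c,np.linalg.norm(bl-br)*1e3,'(36)','plate',pl,pr,np.linalg.norm(pl-pr)*1e3,'(70)')
e=(pr-pl)[:2]; print('yaw plate deg',np.degrees(np.arctan2(e[1],e[0])))
e=(br-bl)[:2]; print('yaw bars',np.degrees(np.arctan2(e[1],e[0])))
yv=np.array([-np.sin(.143),np.cos(.143)]); n1=c[:2]-.023*yv; n2=((pl+pr)/2)[:2]+.032*yv
print('nest',n1,n2, 'depths',P(400,130,None) if 0 else px(d,335,120),px(d,312,40))
print('wheel',P(226,232,.078),'crank',P(184,178,.112), px(d,181,185), px(d,148,142))
print('dial far? deckcorner fr',P(186,341,.05), M(-.11,-.2),'rb',P(490,341,.05),M(.11,-.2))
t=P(401,168,.09); print('key tip',px(d,321,140),px(d,321,200),px(d,318,240))
E
```

```text
jaw end [0.64952543 0.0671807  0.086     ] 35.474815898170235 (36) plate [0.6230427  0.00934369 0.078     ] [0.69136298 0.01976434 0.078     ] 69.11041700931628 (70)
yaw plate deg 8.672285031191308
yaw bars 8.481039469911002
nest [0.65280324 0.04441547] [0.65264242 0.04622739] depths [0.65696716 0.03156612 0.07678825] [0.6346518  0.07748941 0.08425568]
wheel [ 0.55288445 -0.03116407  0.078     ] crank [0.54715434 0.00193735 0.112     ] [ 0.55326641 -0.03053137  0.07856593] [0.54689565 0.00204147 0.11067746]
dial far? deckcorner fr [ 0.51471583 -0.12341312  0.05      ] [ 0.50762541 -0.13263503] rb [ 0.72821633 -0.08952204  0.05      ] [ 0.72537985 -0.10128214]
key tip [0.64995091 0.02163502 0.15204518] [ 0.65422907 -0.00672995  0.15260881] [ 0.65567886 -0.02565733  0.1573449 ]
```

```bash
sed -i 's/^O=.*/O=np.array([.591,.0858]); YAW=.148/' h.py; python3 - <<'E'
from h import *
plan([.6532,.045,.115],188.5)
E
```

```text
total shift [1.231 2.016 0.199] turn [-0.03 -0.81 -0.1 ] rows>= 3
```

>>> servo_tool(
  deltas="0.2 0.7 0.07 0 -0.3 0;0.4 0.7 0.07 0 -0.3 0;0.6 0.6 0.06 0 -0.2 0;0 0 0 0 0 0",
)

```text
clock: 5.0
position: [0.652, 0.0439, 0.1092]
tool_rot: [0.704, -0.05, 0.707, 0.05]
force: [-0.5, 0.5, -1.2]
grip_width: 0.277
```

```bash
python3 - <<'E'
from h import *
plan([.6532,.045,.0940],188.5)
d=grab('wrist'); save(d,'w4.png',s=1.25)
E
```

```text
total shift [0.38  0.023 0.036] turn [-0.34 -0.28 -0.03] rows>= 1
```

View pics/w4.png

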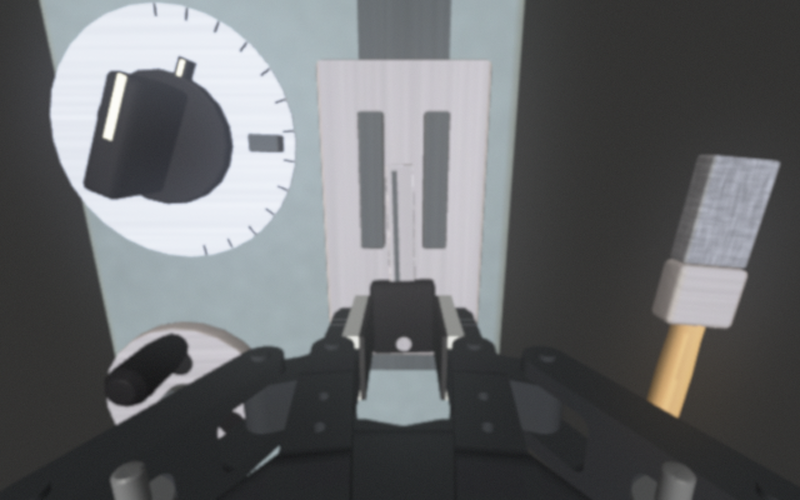

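The blade (391–413) sits between the bars (385 and 423), so it's aligned. The dial's pointer nose is at (185,67) and the tab at (266,143). Lowering.

>>> servo_tool(
  deltas="0.2 0.01 0.02 -0.3 -0.2 0;0.15 0.01 0.01 0 0 0;0.04 0 0 0 0 0;0 0 0 0 0 0",
)

```text
clock: 5.38
position: [0.6538, 0.0383, 0.0944]
tool_rot: [0.705, -0.051, 0.705, 0.049]
force: [-0.6, 0.5, -0.9]
grip_width: 0.274
```

```bash
python3 - <<'E'
from h import *
plan([.6532,.045,.0930],188.5); print(sense()['force'])
d=load('wrist'); P=lambda u,v,z:px(d,u/1.25,v/1.25,z)[:2]
D=M(-.055,.02); print('dial nominal',D)
for n,p in dict(nose=P(180,79,.062),nosetip=P(187,58,.062),tabin=P(249,143,.062),tabout=P(284,143,.062),tabc=P(266,143,.062),l1=P(121,73,.094),l2=P(108,140,.094)).items():
    q=p-D; c,s=np.cos(YAW),np.sin(YAW); x,y=c*q[0]+s*q[1],-s*q[0]+c*q[1]
    print(n,p.round(4),'r',round(np.hypot(x,y)*1e3,1),'angle',round(np.degrees(np.arctan2(x,y)),1))
E
```

```text
total shift [0.034 0.167 0.009] turn [-0.34 -0.    0.16] rows>= 1
[-0.59746458  0.54708353 -0.94095576]
dial nominal [0.53365206 0.09747104]
nose [0.5431 0.1237] r 27.9 angle 28.3
nosetip [0.5461 0.1325] r 37.2 angle 28.1
tabin [0.5738 0.1011] r 40.3 angle 93.4
tabout [0.5895 0.1033] r 56.1 angle 92.5
tabc [0.5814 0.1022] r 48.0 angle 92.9
l1 [0.5401 0.1201] r 23.5 angle 24.3
l2 [0.5342 0.0961] r 1.5 angle 164.9
```

>>> servo_tool(
  deltas="0 0.1 0.01 -0.3 0 0.1;0 0.06 0 0 0 0;0 0 0 0 0 0",
)

```text
clock: 5.63
position: [0.6541, 0.0427, 0.0954]
tool_rot: [0.706, -0.051, 0.705, 0.051]
force: [0.0, 0.1, 0.1]
grip_width: 0.279
```

```bash
python3 - <<'E'
from h import *
plan([.6532,.045,.0930],188.5); s=sense(); print(s['position'],s['force'],s['grip_width'])
d=grab('wrist'); Ti=np.linalg.inv(T_tool())
for u,v in((326,150),(326,200),(314,200),(322,232)): print(px(d,u,v).round(4),((Ti@np.r_[px(d,u,v),1])[:3]*1000).round(1))
save(d,'w5.png',(240,40,400,300),2)
E
```

```text
total shift [ 0.059  0.059 -0.014] turn [-0.22  0.09  0.06] rows>= 1
[0.65408289 0.04274945 0.0953783 ] [0.02006868 0.14747734 0.13966619] 0.27861419659577236
[0.6488 0.0937 0.0827] [12.7 51.3  2.1]
[0.6524 0.0698 0.0829] [12.6 27.1  2.1]
[0.6466 0.069  0.0831] [12.4 27.2 -3.7]
[0.6526 0.055  0.088 ] [ 7.5 12.4  0.2]
```

View pics/w5.png

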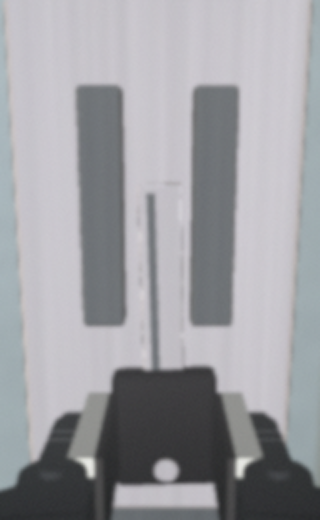

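The blade (139–184) lies between the bars (inner edges 125 and 191), about 1 mm above the plate. One small correction, then release.

>>> servo_tool(
  deltas="0 0.05 -0.02 0 0 0;0.025 0.01 0 0 0 0;0 0 0 0 0 0",
)

```text
clock: 5.93
position: [0.6535, 0.0452, 0.0954]
tool_rot: [0.706, -0.051, 0.704, 0.051]
force: [-0.2, 0.2, -1.1]
grip_width: 0.274
```

>>> servo_tool(
  deltas="0 0 0 0 0 0;0 0 0 0 0 0;0 0 0 0 0 0;0 0 0 0 0 0",
  fingers=0.0,
)

```text
clock: 6.27
position: [0.6537, 0.0455, 0.0959]
tool_rot: [0.707, -0.052, 0.704, 0.051]
force: [0.8, -0.4, 0.4]
grip_width: 0.498
```

>>> servo_tool(
  deltas="-0.4 0 0 0 0 0;-0.9 0 0 0 0 0;-0.5 0 0 0 0 0;0 0 0 0 0 0",
)

```text
clock: 6.6
position: [0.6516, 0.0455, 0.1677]
tool_rot: [0.705, -0.052, 0.706, 0.051]
force: [-0.4, -0.1, -0.6]
grip_width: 0.497
```

```bash
python3 - <<'E'
from h import *
print(T_tool()[:3,3])
d=grab('wrist'); save(d,'w6.png',s=1.25)
E
```

```text
[0.65158944 0.04547414 0.16774413]
```

View pics/w6.png

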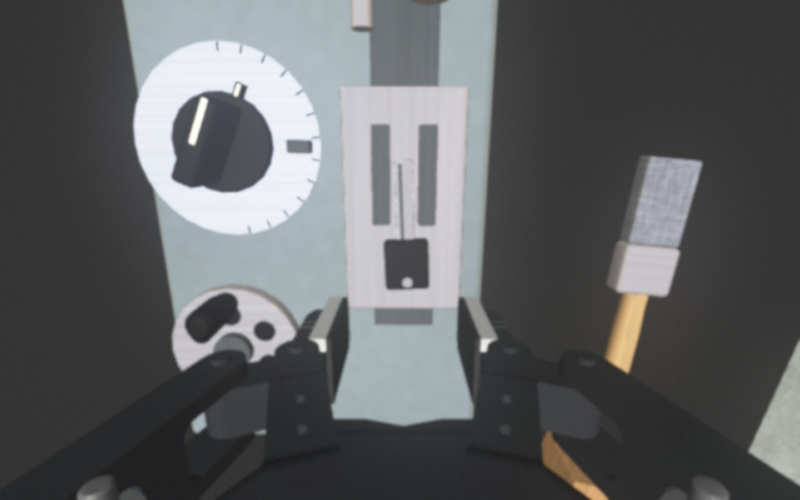

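The key is seated: head at (407,264) behind the bar ends (v 225), blade between the bars. Now the crank.

```bash
python3 - <<'E'
from h import *
d=load('wrist'); P=lambda u,v,z=None:px(d,u/1.25,v/1.25,z)
c,s=np.cos(YAW),np.sin(YAW); mm=lambda p:(np.array([[c,s],[-s,c]])@(p[:2]-O)*1e3).round(1)
print('bar end',mm(P(405,225,.086)),'plate end',mm(P(405,307,.078)),'head front/back',mm(P(406,240,.087)),mm(P(406,289,.087)),P(400,264),'tip',mm(P(403,158,.082)))
print('crank top',mm(P(200,325,.112)))
cr=M(-.055,-.077); print(cr); plan([*cr,.16],188.5); plan([*cr,.089],188.5)
E
```

```text
bar end [ 55.5 -25.6] plate end [ 55.4 -79. ] head front/back [ 56.  -34.1] [ 56.  -63.8] [0.65014995 0.04534877 0.08577484] tip [54.5 11.2]
crank top [-54.3 -74.5]
[0.5479557  0.00153145]
total shift [ 0.166 -0.712 -2.719] turn [-0.19 -0.13  0.06] rows>= 3
total shift [ 1.941 -0.71  -2.715] turn [-0.19 -0.13  0.06] rows>= 4
```

>>> servo_tool(
  deltas="0 -0.24 -0.91 0 0 0;0 -0.24 -0.91 0 0 0;0 -0.23 -0.88 0 0 0;0 0 0 0 0 0",
)

```text
clock: 6.98
position: [0.5446, 0.0013, 0.1575]
tool_rot: [0.701, -0.052, 0.709, 0.052]
force: [0.3, 0.3, -0.2]
grip_width: 0.506
```

```bash
python3 - <<'E'
from h import *
plan([*M(-.055,-.077),.089],188.5)
E
```

```text
total shift [ 1.71  -0.008  0.105] turn [-0.05 -0.69 -0.01] rows>= 2
```

>>> servo_tool(
  deltas="0.6 0 0.05 0 -0.3 0;0.6 0 0.05 0 -0.3 0;0.47 0 0 0 -0.1 0;0 0 0 0 0 0",
)

```text
clock: 7.32
position: [0.5441, 0.0006, 0.0857]
tool_rot: [0.705, -0.051, 0.705, 0.051]
force: [-1.0, 0.6, 0.6]
grip_width: 0.499
```

```bash
python3 - <<'E'
from h import *
plan([*M(-.055,-.077),.089],188.5); print(sense()['force'])
E
```

```text
total shift [-0.081  0.009  0.098] turn [-0.2  -0.03 -0.01] rows>= 1
[-0.98588988  0.64885698  0.57082139]
```

>>> servo_tool(
  deltas="-0.12 0 0.1 0 0 0;0 0 0 0 0 0",
)

```text
clock: 7.48
position: [0.5469, 0.0013, 0.0894]
tool_rot: [0.704, -0.051, 0.707, 0.051]
force: [-0.0, -0.2, -0.3]
grip_width: 0.506
```

>>> servo_tool(
  deltas="0 0 0 0 0 0;0 0 0 0 0 0;0 0 0 0 0 0;0 0 0 0 0 0;0 0 0 0 0 0",
  fingers=1,
  squeeze=60,
)

```text
clock: 7.9
position: [0.5484, 0.0015, 0.0913]
tool_rot: [0.704, -0.051, 0.706, 0.051]
force: [-0.8, 0.2, -3.0]
grip_width: 0.188
```

```bash
cat >> h.py <<'E'
def mach():
    s=sense(); c,sn=np.cos(YAW),np.sin(YAW); q=np.array([[c,sn],[-sn,c]])@(s['position'][:2]-O)
    return q
def crank():
    q=mach()-np.array([-.055,-.110]); s=sense()
    print('mach rel wheel mm',(q*1e3).round(1),'r',round(np.hypot(*q)*1e3,1),'ang cw from +y',round(np.degrees(np.arctan2(q[0],q[1])),1),'z',s['position'][2].round(4),'F',s['force'].round(1),'w',round(s['grip_width'],3)); return q
E
python3 -c "
from h import *
crank(); plan([*M(-.055,-.077),.0915],188.5)"
```

```text
mach rel wheel mm [ 0.4 32.9] r 32.9 ang cw from +y 0.7 z 0.0913 F [-0.8  0.2 -3. ] w 0.188
total shift [-0.006  0.003 -0.011] turn [-0.19 -0.2  -0.02] rows>= 1
```

>>> servo_tool(
  deltas="0 -0.05 0.282 0 0 0;0 -0.143 0.248 0 0 0;0 -0.22 0.184 0 0 0;0 0 0 0 0 0",
)

```text
clock: 8.23
position: [0.5784, -0.012, 0.0913]
tool_rot: [0.703, -0.052, 0.708, 0.051]
force: [-2.1, -3.5, -0.8]
grip_width: 0.187
```

```bash
python3 -c "
from h import *
crank()"
```

```text
mach rel wheel mm [28.1 15.1] r 31.9 ang cw from +y 61.7 z 0.0913 F [-2.1 -3.5 -0.8] w 0.187
```

>>> servo_tool(
  deltas="0 -0.269 0.115 0 0 0;0 -0.286 0 0 0 0;0 -0.269 -0.098 0 0 0;0 -0.22 -0.184 0 0 0;0 -0.143 -0.248 0 0 0;0 -0.05 -0.282 0 0 0;0 0 0 0 0 0",
)

```text
clock: 8.82
position: [0.5552, -0.0643, 0.0913]
tool_rot: [0.701, -0.047, 0.709, 0.057]
force: [-1.9, 4.2, -3.5]
grip_width: 0.191
```

```bash
python3 -c "
from h import *
crank()"
```

```text
mach rel wheel mm [ -2.5 -33.2] r 33.3 ang cw from +y -175.7 z 0.0913 F [-1.9  4.2 -3.5] w 0.191
```

>>> servo_tool(
  deltas="0 0.06 -0.25 0 0 0;0 0.143 -0.248 0 0 0;0 0.22 -0.184 0 0 0;0 0.269 -0.098 0 0 0;0 0.286 0 0 0 0;0 0.269 0.098 0 0 0;0 0 0 0 0 0",
)

```text
clock: 9.4
position: [0.5211, -0.0184, 0.0914]
tool_rot: [0.704, -0.048, 0.706, 0.054]
force: [6.9, -1.6, -8.5]
grip_width: 0.189
```

```bash
python3 -c "
from h import *
q=crank(); plan([*M(-.055-.033*np.sin(np.pi/3),-.11+.033*.5),.0915],188.5)"
```

```text
mach rel wheel mm [-29.5  17.2] r 34.2 ang cw from +y -59.8 z 0.0914 F [ 6.9 -1.6 -8.5] w 0.189
total shift [-0.004 -0.018  0.023] turn [-0.25 -0.12 -0.47] rows>= 1
```

>>> servo_tool(
  deltas="0 0.2 0.2 0 0 -0.3;0 0.143 0.248 0 0 0;0 0.05 0.282 0 0 0;0 -0.05 0.282 0 0 0;0 -0.143 0.248 0 0 0;0 -0.22 0.184 0 0 0;0 0 0 0 0 0",
)

```text
clock: 9.98
position: [0.5768, -0.0098, 0.0912]
tool_rot: [0.7, -0.058, 0.71, 0.046]
force: [-3.4, -5.4, -0.5]
grip_width: 0.19
```

```bash
python3 -c "
from h import *
q=crank(); plan([*M(-.055+.033*np.sin(np.pi/3),-.11+.033*.5),.0915],188.5)"
```

```text
mach rel wheel mm [26.8 17.6] r 32.1 ang cw from +y 56.8 z 0.0912 F [-3.4 -5.4 -0.5] w 0.19
total shift [-0.007 -0.027  0.044] turn [-0.07 -0.92  0.93] rows>= 1
```

>>> servo_tool(
  deltas="0 -0.29 0.13 0 -0.4 0.4;0 -0.286 0 0 -0.3 0.3;0 -0.269 -0.098 0 0 0;0 -0.22 -0.184 0 0 0;0 0 0 0 0 0",
)

```text
clock: 10.4
position: [0.5797, -0.0137, 0.0917]
tool_rot: [0.705, -0.035, 0.703, 0.088]
force: [-17.2, -13.1, 5.6]
grip_width: 0.192
```

```bash
python3 -c "
from h import *
q=crank(); plan([*M(-.055+.033*np.sin(2.8),-.11+.033*np.cos(2.8)),.0915],188.5)"
```

```text
mach rel wheel mm [29.2 13.2] r 32.0 ang cw from +y 65.6 z 0.0917 F [-17.2 -13.1   5.6] w 0.192
total shift [-0.08  -1.093 -0.481] turn [ 1.44  0.42 -4.26] rows>= 2
```

>>> servo_tool(
  deltas="0 -0.1 0.05 1 0.2 -3;0 -0.25 0.12 0.4 0.2 -1.2;0 -0.25 0.12 0 0 0;0 -0.25 0.12 0 0 0;0 0 0 0 0 0",
)

```text
clock: 10.82
position: [0.5792, -0.0135, 0.0919]
tool_rot: [0.69, -0.039, 0.719, 0.08]
force: [-0.1, -4.2, -7.2]
grip_width: 0.183
```

```bash
python3 -c "
from h import *
q=crank(); plan([*M(-.055+.033*np.sin(2.8),-.11+.033*np.cos(2.8)),.0915],188.5)
d=grab('top'); save(d,'t2.png',(185,150,345,245),5)"
```

```text
mach rel wheel mm [28.7 13.6] r 31.7 ang cw from +y 64.7 z 0.0919 F [-0.1 -4.2 -7.2] w 0.183
total shift [-0.042 -1.107 -0.464] turn [ 1.11 -2.07 -3.47] rows>= 2
```

View pics/t2.png

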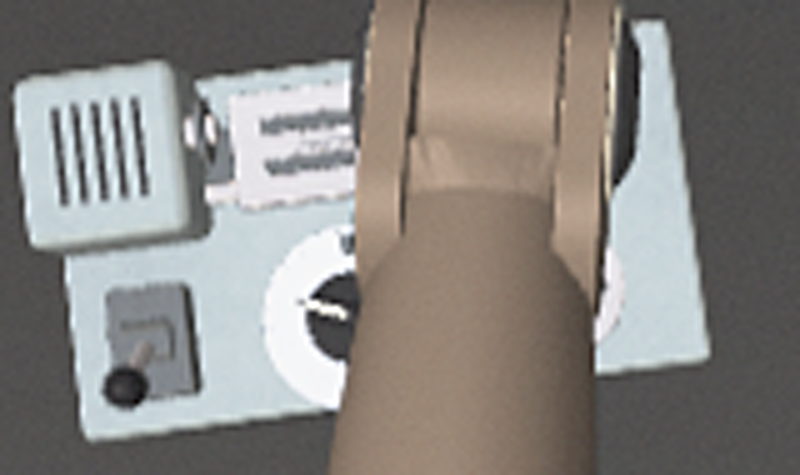

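The carriage plate's left end (about 235) is against the pin, having moved about 29 mm. That matches the wheel stalling at about 425° from a non-zero start. I'll release and retract.

>>> servo_tool(
  deltas="0 0 0 0 0 0;0 0 0 0 0 0;0 0 0 0 0 0;0 0 0 0 0 0",
  fingers=0.1,
)

```text
clock: 11.2
position: [0.5817, -0.0105, 0.0937]
tool_rot: [0.691, -0.04, 0.717, 0.08]
force: [-0.4, 0.3, 0.1]
grip_width: 0.45
```

>>> servo_tool(
  deltas="-0.5 0 0 0 0 0;-0.9 0 0 0.3 -0.7 -1;-0.9 0 0 0.3 -0.7 -1;-0.9 0 0 0.3 -0.7 -1;-0.2 0 0 0 0 0;0 0 0 0 0 0",
)

```text
clock: 11.7
position: [0.5867, -0.0166, 0.2347]
tool_rot: [0.707, -0.051, 0.703, 0.055]
force: [0.6, -0.6, -0.6]
grip_width: 0.448
```

```bash
python3 -c "
from h import *
print(T_tool()[:3,3]); p=M(-.145,.145);print(p); plan([*p,.225],188.5)
d=grab('wrist'); save(d,'w7.png',s=1.25)"
```

```text
[ 0.58666119 -0.01660862  0.23474491]
[0.4262034  0.20783311]
total shift [ 0.251  6.149 -3.124] turn [ 0.15  0.4  -0.27] rows>= 7
```

>>> servo_tool(
  deltas="0 0.88 -0.446 0 0 0;0 0.88 -0.446 0 0 0;0 0.88 -0.446 0 0 0;0 0.88 -0.446 0 0 0;0 0.88 -0.446 0 0 0;0 0.88 -0.446 0 0 0;0 0.87 -0.446 0 0 0;0 0 0 0 0 0",
  fingers=1,
)

```text
clock: 12.42
position: [0.4202, 0.2129, 0.2207]
tool_rot: [0.703, -0.048, 0.708, 0.051]
force: [0.5, -0.2, -0.2]
grip_width: -0.003
```

```bash
python3 -c "
from h import *
print(T_tool()[:3,3],mach()); plan([*M(-.145,.145),.135],188.5)
d=grab('wrist'); save(d,'w8.png',s=1.25)
t=grab('top')
yv=np.array([-np.sin(YAW),np.cos(YAW)]);c,s=np.cos(YAW),np.sin(YAW)
mm=lambda p:(np.array([[c,s],[-s,c]])@(p[:2]-O)*1e3).round(1)
save(t,'t3.png',(185,150,345,245),5)
z=t['z_map']; v,u=np.mgrid[150:245,185:345]; r=np.stack([(u-t['cx'])/t['fx'],(v-t['cy'])/t['fy'],np.ones(u.shape)],-1)*z[150:245,185:345,None]
p=r@t['W'][:3,:3].T+t['W'][:3,3]; q=(p[...,:2]-O)@np.array([[c,-s],[s,c]])
m=(p[...,2]>.125)&(p[...,2]<.17)&(q[...,1]>.12)&(q[...,1]<.17)&(q[...,0]<0)
print('ball pts',m.sum(),q[m].mean(0) if m.any() else '',p[...,2][m].max() if m.any() else '')
m=(abs(p[...,2]-.078)<.006)&(abs(q[...,0]-.055)<.028)&(q[...,1]<.09)&(q[...,1]>-.12)
print('plate y range',np.percentile(q[m][:,1],[1,99]))
"
```

```text
[0.42023849 0.21285096 0.22069352] [-0.15015977  0.15084258]
total shift [ 2.141 -0.155  0.144] turn [-0.47 -0.37 -0.26] rows>= 3
ball pts 64 [-0.08392069  0.14107649] 0.16442111675619087
plate y range [-0.0519772  0.081261 ]
```

View pics/w8.png

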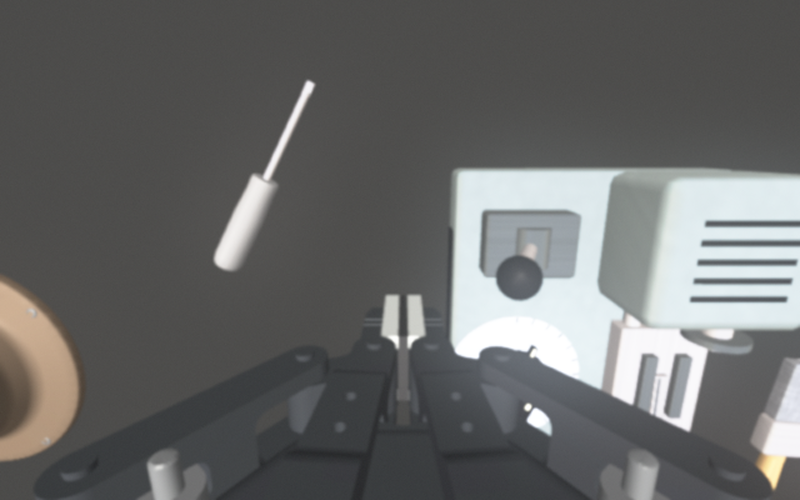

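The ball is at machine (-84, 141), clear of the descent, and the plate spans y -52 to 81, so the carriage is home. Descending in front of the ball.

>>> servo_tool(
  deltas="0.8 -0.1 0 0 0 0;0.8 -0.08 0 0 0 0;0.5 0 0 0 0 0;0 0 0 0 0 0",
)

```text
clock: 12.85
position: [0.426, 0.2001, 0.1321]
tool_rot: [0.704, -0.047, 0.707, 0.048]
force: [-0.6, 0.5, 0.1]
grip_width: 0.005
```

```bash
python3 -c "
from h import *
print(mach(),sense()['position']); plan([*M(-.045,.143),.135],188.5)"
```

```text
[-0.14630114  0.13738283] [0.42603972 0.20010735 0.13209764]
total shift [-0.082  0.175  2.53 ] turn [-0.81 -0.21 -0.08] rows>= 3
```

>>> servo_tool(
  deltas="0 0.1 0.4 -0.4 0 0;-0.04 0.06 0.4 -0.3 0 0;-0.04 0 0.3 0 0 0;0 0 0.3 0 0 0;0 0 0.3 0 0 0;0 0 0.25 0 0 0;0 0 0.2 0 0 0;0 0 0 0 0 0",
)

```text
clock: 13.52
position: [0.5172, 0.2096, 0.1344]
tool_rot: [0.701, -0.047, 0.71, 0.046]
force: [-0.3, 0.4, 0.2]
grip_width: 0.003
```

```bash
python3 -c "
from h import *
print(mach(),sense()['position'],sense()['force']); plan([*M(-.045,.143),.135],188.5)"
```

```text
[-0.05473835  0.13334905] [0.51719636 0.20961955 0.13440802] [-0.26380211  0.35918968  0.16102164]
total shift [-0.018  0.245  0.239] turn [-0.91 -0.68  0.06] rows>= 1
```

>>> servo_tool(
  deltas="0 0.15 -0.1 -0.9 0 0;0 0.12 0 0 -0.5 0;0 0.02 0.2 0 0 0;0 0 0.2 0 0 0;0 0 0.2 0 0 0;0 0 0 0 0 0",
)

```text
clock: 14.02
position: [0.5267, 0.2232, 0.1341]
tool_rot: [0.698, -0.054, 0.712, 0.052]
force: [-0.4, 0.6, -0.1]
grip_width: 0.0
```

```bash
python3 -c "
from h import *
print(mach(),sense()['position'],sense()['force']); plan([*M(-.035,.143),.135],188.5)"
```

```text
[-0.04334593  0.14534683] [0.52669504 0.22316609 0.13408393] [-0.43295579  0.6442484  -0.14766221]
total shift [-0.027 -0.059  0.208] turn [ 0.14 -1.18  0.08] rows>= 1
```

>>> servo_tool(
  deltas="0 0 0.2 0 -0.5 0;0 0 0.2 0 -0.5 0;0 0 0.2 0 0 0",
)

```text
clock: 14.27
position: [0.5284, 0.2234, 0.1338]
tool_rot: [0.688, -0.056, 0.721, 0.053]
force: [-32.0, -4.9, 21.3]
grip_width: -0.0
```

```bash
python3 -c "
from h import *
print(mach(),sense()['position'],sense()['force'])
t=grab('top'); w=grab('wrist');c,s=np.cos(YAW),np.sin(YAW)
for t in(t,w):
  z=t['z_map']; v,u=np.mgrid[0:400,0:640]; r=np.stack([(u-t['cx'])/t['fx'],(v-t['cy'])/t['fy'],np.ones(u.shape)],-1)*z[...,None]
  p=r@t['W'][:3,:3].T+t['W'][:3,3]; q=(p[...,:2]-O)@np.array([[c,-s],[s,c]])
  dark=t['frame'].max(2)<70
  m=dark&(z>0)&(p[...,2]>.132)&(p[...,2]<.175)&(q[...,1]>.12)&(q[...,1]<.17)&(abs(q[...,0]+.03)<.06)
  print('ball pts',m.sum(),q[m].mean(0) if m.any() else '',q[m].min(0),q[m].max(0))
" 2>&1 | tail -5
```

```text
[-0.04165606  0.1453504 ] [0.52836591 0.22341882 0.13379764] [-31.9900015   -4.90914084  21.31713645]
ball pts 13 [-0.03548436  0.1338079 ] [-0.0533873   0.13117823] [-0.00545118  0.14080809]
ball pts 76 [-0.03698918  0.14277003] [-0.04309047  0.13325151] [-0.02166495  0.15489478]
```

>>> servo_tool(
  deltas="0 0 -0.3 0 0 0;-0.5 0 -0.3 0 1 0;-0.9 0 0 0 0.5 0;-0.6 0 0 0 0 0;0 0 0 0 0 0",
)

```text
clock: 14.78
position: [0.5049, 0.2202, 0.2166]
tool_rot: [0.674, -0.059, 0.734, 0.052]
force: [0.6, -0.7, -0.2]
grip_width: -0.001
```

```bash
python3 -c "
from h import *
print(T_tool().round(3), sense()['joint_pos'].round(2)); D=M(-.055,.02); plan([*D,.16],188.5-28.2)
c,s=np.cos(YAW),np.sin(YAW)
t=grab('top'); z=t['z_map']; v,u=np.mgrid[0:400,0:640]; r=np.stack([(u-t['cx'])/t['fx'],(v-t['cy'])/t['fy'],np.ones(u.shape)],-1)*z[...,None]
p=r@t['W'][:3,:3].T+t['W'][:3,3]; q=(p[...,:2]-O)@np.array([[c,-s],[s,c]])
m=(t['frame'].max(2)<60)&(z>0)&(p[...,2]>.125)&(p[...,2]<.175)&(q[...,1]>.115)&(q[...,1]<.175)&(abs(q[...,0]+.04)<.08)
print('ball',m.sum(),q[m].mean(0))
"
```

```text
[[-0.083 -0.157  0.984  0.505]
 [-0.016  0.988  0.156  0.22 ]
 [-0.996 -0.002 -0.085  0.217]
 [ 0.     0.     0.     1.   ]] [0.4  0.24 0.05 1.46 0.02 1.81]
total shift [ 1.399 -3.14   0.348] turn [28.72 -4.72  1.35] rows>= 5
ball 36 [-0.01730372  0.13986226]
```

>>> servo_tool(
  deltas="0 -0.78 0.08 0 -1.2 0.3;0 -0.78 0.08 0 -1.2 0.3;0 -0.78 0.08 0 -1.2 0.3;0 -0.78 0.08 0 -1.2 0.3;0 0 0 -7 0 0;0 0 0 -7 0 0;0 0 0 -7 0 0;0 0 0 -7 0 0;0 0 0 -7 0 0;0 0 0 -7 0 0;0 0 0 -7 0 0;0 0 0 -7 0 0",
  fingers=0.15,
)

```text
clock: 15.83
position: [0.5405, 0.0934, 0.1997]
tool_rot: [0.591, -0.383, 0.59, 0.396]
force: [0.2, -0.1, 0.8]
grip_width: 0.429
```

>>> servo_tool(
  deltas="0 0 0 -7 0 0;0 0 0 -7 0 0;0 0 0 -7 0 0;0 0 0 -7 0 0;0 0 0 -7 0 0;0 0 0 -7 0 0;0 0 0 -7 0 0;0 0 0 -7 0 0;0 0 0 -7 0 0;0 0 0 -7 0 0;0 0 0 -7 0 0;0 0 0 0 0 0",
)

```text
clock: 16.83
position: [0.5399, 0.0933, 0.1831]
tool_rot: [0.21, -0.667, 0.206, 0.685]
force: [-0.1, 0.3, -0.5]
grip_width: 0.425
```

```bash
python3 -c "
from h import *
print(T_tool()[:3,3], sense()['joint_pos'].round(2)); D=M(-.055,.02); plan([*D,.115],188.5-28.2)
"
```

```text
[0.53990906 0.09330086 0.18314143] [ 0.16  0.19 -0.09  1.31  0.02 -0.81]
total shift [ 1.708 -0.003  0.144] turn [-14.48   1.49   0.04] rows>= 3
```

>>> servo_tool(
  deltas="0.5 0 0.05 -5 0.5 0;0.6 0 0.05 -5 0.5 0;0.4 0 0.03 -4.5 0.4 0;0 0 0 0 0 0",
)

```text
clock: 17.17
position: [0.5352, 0.0964, 0.1188]
tool_rot: [-0.122, 0.697, -0.122, -0.697]
force: [-0.8, 0.6, 0.5]
grip_width: 0.426
```

```bash
python3 -c "
from h import *
print(T_tool()[:3,3]); D=M(-.055,.02); plan([*D,.077],188.5-28.2)
"
```

```text
[0.53519866 0.09643499 0.11881204]
total shift [ 1.045 -0.011  0.045] turn [-0.12 -0.    0.03] rows>= 2
```

>>> servo_tool(
  deltas="0.5 0 0.04 0 0 0;0.35 0 0 0 0 0;0.12 0 0 0 0 0;0 0 0 0 0 0",
)

```text
clock: 17.5
position: [0.5337, 0.0971, 0.0787]
tool_rot: [0.128, -0.695, 0.128, 0.696]
force: [0.1, -0.5, 0.5]
grip_width: 0.424
```

>>> servo_tool(
  deltas="0 0 0 0 0 0;0 0 0 0 0 0;0 0 0 0 0 0;0 0 0 0 0 0;0 0 0 0 0 0",
  fingers=1,
  squeeze=50,
)

```text
clock: 17.92
position: [0.5337, 0.0975, 0.0797]
tool_rot: [0.13, -0.694, 0.129, 0.696]
force: [-0.9, 1.2, -5.6]
grip_width: 0.153
```

```bash
python3 -c "
from h import *
print(T_tool()[:3,3],sense()['force']); D=M(-.055,.02); plan([*D,.077],188.5-28.2);plan([*D,.077],188.5-93)
d=grab('wrist'); save(d,'w9.png',s=1.25)
"
```

```text
[0.53371238 0.09750265 0.07973805] [-0.91383551  1.20964693 -5.5587854 ]
total shift [0.068 0.001 0.001] turn [-1.39  0.17  0.01] rows>= 1
total shift [0.068 0.001 0.001] turn [63.41  0.16 -0.08] rows>= 9
```

>>> servo_tool(
  deltas="0 0 0 7 0 0;0 0 0 7 0 0;0 0 0 7 0 0;0 0 0 7 0 0;0 0 0 7 0 0;0 0 0 7 0 0;0 0 0 7 0 0;0 0 0 7 0 0;0 0 0 4 0 0;0 0 0 0 0 0",
)

```text
clock: 18.8
position: [0.5342, 0.0968, 0.0798]
tool_rot: [0.468, -0.529, 0.469, 0.53]
force: [-0.2, 0.4, -5.7]
grip_width: 0.151
```

```bash
python3 -c "
from h import *
print(T_tool()[:3,3],sense()['force'],sense()['grip_width']); D=M(-.055,.02); plan([*D,.079],188.5-93)
"
```

```text
[0.53424199 0.09682456 0.07976591] [-0.21403642  0.36135267 -5.66298373] 0.1508190791081163
total shift [0.019 0.013 0.018] turn [ 1.55 -0.01 -0.12] rows>= 1
```

>>> servo_tool(
  deltas="0 0.01 0.01 1.7 0 0;0 0 0 0 0 0",
)

```text
clock: 18.97
position: [0.5342, 0.0968, 0.0797]
tool_rot: [0.475, -0.523, 0.476, 0.523]
force: [-0.6, 0.1, -5.3]
grip_width: 0.149
```

>>> servo_tool(
  deltas="0 0 0 0 0 0;0 0 0 0 0 0;0 0 0 0 0 0;0 0 0 0 0 0",
  fingers=0.2,
)

```text
clock: 19.3
position: [0.5359, 0.0969, 0.0823]
tool_rot: [-0.475, 0.526, -0.473, -0.524]
force: [-0.0, -0.9, -0.2]
grip_width: 0.402
```

>>> servo_tool(
  deltas="-0.5 0 0 0 0 0;-0.9 0 0 0 0 0;-0.9 0.5 0 0 0 0;-0.5 0.9 0 0 0 0;0 0.9 0 0 0 0;0 0 0 0 0 0",
)

```text
clock: 19.8
position: [0.442, 0.0871, 0.1996]
tool_rot: [-0.474, 0.526, -0.473, -0.524]
force: [-0.2, -0.1, -0.6]
grip_width: 0.401
```

```bash
python3 -c "
from h import *
T=T_tool(); print(T.round(3)); D=M(-.055,.02); plan([*D,.079],188.5-93)
W=T@get_image('wrist')['hand_eye']; print(W.round(3))
d=grab('wrist')
Wi=np.linalg.inv(d['W'])
for r,a in((0,0),(.037,93),(.05,93)):
    p=M(-.055+r*np.sin(np.radians(a)),.02+r*np.cos(np.radians(a))); q=Wi@np.r_[p,.062,1]; print(q[0]/q[2]*d['fx']+d['cx'],q[1]/q[2]*d['fy']+d['cy'])
"
```

```text
[[ 0.003 -0.995 -0.104  0.442]
 [-0.001 -0.104  0.995  0.087]
 [-1.    -0.003 -0.001  0.2  ]
 [ 0.     0.     0.     1.   ]]
total shift [ 3.022 -2.295  0.021] turn [ 0.48 -0.05  0.2 ] rows>= 4
[[-0.104  0.96   0.26   0.377]
 [ 0.995  0.1    0.027  0.081]
 [-0.     0.262 -0.965  0.333]
 [ 0.     0.     0.     1.   ]]
322.4464968408339 280.1451514223492
322.1314961763873 312.9778374420779
322.0254693802123 324.02906653903176
```

>>> servo_tool(
  deltas="0.3 0.9 0 0 0 0;0.3 0.9 0 0 0 0;0 0 0 0 0 0",
)

```text
clock: 20.15
position: [0.3761, 0.0804, 0.172]
tool_rot: [-0.475, 0.527, -0.472, -0.524]
force: [-0.6, 0.1, -0.8]
grip_width: 0.397
```

```bash
python3 -c "
from h import *
d=grab('wrist')
Wi=np.linalg.inv(d['W']);uv=[]
for r,a in((0,0),(.037,93),(.05,93)):
    p=M(-.055+r*np.sin(np.radians(a)),.02+r*np.cos(np.radians(a))); q=Wi@np.r_[p,.062,1]; uv.append((q[0]/q[2]*d['fx']+d['cx'],q[1]/q[2]*d['fy']+d['cy']))
print(uv); u,v=map(int,uv[1]); x0,y0=max(u-60,0),max(v-60,0); print(x0,y0)
save(d,'w10.png',(x0,y0,x0+130,y0+100),6)
"
```

```text
[(np.float64(322.45306047656504), np.float64(361.0476722849862)), (np.float64(322.12399595414365), np.float64(392.2688071578984)), (np.float64(322.0133565729414), np.float64(402.7661011759674))]
262 332
```

The picture quota is used up, so I'll measure by code. First I'll bring the wrist camera over the dial.

>>> servo_tool(
  deltas="-0.6 -0.7 0 0 0 0;-0.6 -0.7 0 0 0 0;0 -0.95 0 0 0 0;0 -0.95 0 0 0 0;0 -0.95 0 0 0 0;0 -0.9 0 0 0 0;0 0 0 0 0 0",
)

```text
clock: 20.78
position: [0.5987, 0.1037, 0.2183]
tool_rot: [-0.475, 0.528, -0.47, -0.523]
force: [-1.1, -0.0, -1.6]
grip_width: 0.401
```

```bash
cat > dial.py <<'E'
from h import *
import sys
T=T_tool(); d=grab('wrist'); Wi=np.linalg.inv(d['W']); print(T[:3,3].round(3))
A=np.arange(50,135,.25); Rr=np.arange(20,58,.5)
a,r=np.meshgrid(np.radians(A),Rr/1e3)
def polar(D,z=.062):
    c,s=np.cos(YAW),np.sin(YAW); mx,my=r*np.sin(a),r*np.cos(a)
    p=np.stack([D[0]+c*mx-s*my,D[1]+s*mx+c*my,np.full(a.shape,z),np.ones(a.shape)],-1)@Wi.T
    u=(p[...,0]/p[...,2]*d['fx']+d['cx']).astype(np.float32); v=(p[...,1]/p[...,2]*d['fy']+d['cy']).astype(np.float32)
    return cv2.remap(cv2.cvtColor(d['frame'],cv2.COLOR_RGB2GRAY),u,v,cv2.INTER_LINEAR),u,v
g,u,v=polar(M(-.055,.02)); print('uv range',u.min(),u.max(),v.min(),v.max())
for i in range(0,len(Rr),3):
    print(Rr[i],''.join(' .:-=+*#%@'[::-1][min(9,int(x)//26)] for x in g[i,::4]))
for n,lo,hi in(('nose',32,36.5),('tab',42,51)):
    for rr in np.linspace(lo,hi,4):
        row=g[np.argmin(abs(Rr-rr))]; th=(np.percentile(row,90)+row.min())/2; m=row<th; print(n,round(rr,1),'dark from',A[m].min() if m.any() else 0,'to',A[m].max(),'mean',A[m].mean().round(2),m.sum()*.25)
E
python3 dial.py
```

```text
[0.599 0.104 0.218]
uv range 281.29462 363.94125 132.65506 178.6041
20.0 ++++******++******************++++=-::.          .:-==+++****************************
21.5 ++++++++++++++++***************++++=-:.         ..:==+++*************************+***
23.0 +++*+++++******++***************+++=-:.         .:-=+++******************************
24.5 +++++++++*++**++******************++=-:.       ..:=+++*******************************
26.0 +++***++++++******++****************++=-:.   ..:-=++*********************************
27.5 +++++++++++++++++++++++++++++++++++++++===----===++++++++++++++++++++++++++++++++++++
29.0 .::::::::::::::::::::::::::::::...:::----::..::---:::::::::::----:::::::::::::-------
30.5                                      .....    .:..                                   
32.0                                       ....    ...                                    
33.5                                       ....    ...                                    
35.0                                        .:.. ....                                     
36.5                           
[... 1019 characters left out ...]
       .             .             ..    
54.5        ..             ..            ..             .             ..            ..    
56.0 .....................................................................................
57.5 ................................................................................:....
nose 32.0 dark from 88.0 to 98.25 mean 93.02 5.75
nose 33.5 dark from 88.0 to 98.0 mean 92.82 6.0
nose 35.0 dark from 88.5 to 97.5 mean 93.0 6.5
nose 36.5 dark from 88.75 to 97.0 mean 92.88 8.5
tab 42.0 dark from 88.0 to 97.25 mean 92.62 9.5
tab 45.0 dark from 88.25 to 97.0 mean 92.62 9.0
tab 48.0 dark from 88.5 to 96.75 mean 92.62 8.5
tab 51.0 dark from 88.25 to 96.5 mean 92.38 8.5
```

The nose stands at 93.0° and the tab at about 92.6°, so the dial is set and the tab hasn't moved (92.9° before). I'll retreat and run a last check of the carriage, key and lever.

>>> servo_tool(
  deltas="-0.9 0 0 0 0 0;-0.3 0.9 0 0 0 0;0 0.95 0 0 0 0;0 0.95 0 0 0 0;0 0.95 0 0 0 0;0 0.95 0 0 0 0;0 0.95 0 0 0 0;0 0.95 0 0 0 0;0 0 0 0 0 0",
)

```text
clock: 21.58
position: [0.3296, 0.0744, 0.2601]
tool_rot: [-0.472, 0.526, -0.473, -0.525]
force: [1.4, -0.9, 0.6]
grip_width: 0.401
```

```bash
python3 -c "
from h import *
print(sense()['position'],sense()['force'])
c,s=np.cos(YAW),np.sin(YAW)
t=grab('top'); z=t['z_map']; v,u=np.mgrid[0:400,0:640]; r=np.stack([(u-t['cx'])/t['fx'],(v-t['cy'])/t['fy'],np.ones(u.shape)],-1)*z[...,None]
p=r@t['W'][:3,:3].T+t['W'][:3,3]; q=(p[...,:2]-O)@np.array([[c,-s],[s,c]]); g=t['frame'].max(2); Z=p[...,2]
def rep(n,m): print(n,m.sum(),(q[m].mean(0)*1e3).round(1) if m.any() else '',(np.percentile(q[m],[2,98],axis=0)*1e3).round(0).tolist() if m.any() else '')
rep('ball',(g<60)&(Z>.125)&(Z<.175)&(q[...,1]>.115)&(q[...,1]<.175)&(abs(q[...,0]+.04)<.08))
rep('plate',(abs(Z-.078)<.006)&(abs(q[...,0]-.055)<.028)&(q[...,1]<.09)&(q[...,1]>-.12))
rep('key head',(g<70)&(Z>.07)&(Z<.1)&(abs(q[...,0]-.055)<.034)&(q[...,1]<.07)&(q[...,1]>-.08))
"
```

```text
[0.32955172 0.07440477 0.26011386] [ 1.40161616 -0.88676621  0.58061715]
ball 41 [-17.5 140.1] [[-26.0, 132.0], [-8.0, 150.0]]
plate 570 [53.7 13.3] [[28.0, -51.0], [82.0, 77.0]]
key head 52 [ 54.3 -21. ] [[44.0, -36.0], [65.0, -9.0]]
```

```bash
python3 -c "
from cell import *
print(close_job())"
```

```text
the job is handed in; nothing more can be done
None
```

The machine is set up as asked and the job is handed in, in the order given and at about 22 s on the robot's clock. Hand-in gives no verdict.

- **Key:** the square blank lies on the carriage with its blade between the jaw bars and its head on the plate just outside them. My last measure put the head within about 3 mm of its spot, and the top camera read about that much off for other parts too.
- **Carriage:** I wound the handwheel clockwise until it stalled at about 425°, less than the 518° of full travel. The carriage seems to have started about 6 mm along, which fits. The plate now spans y −51 to 77 in the last measure (81 in an earlier one), against −50 to 80 at home, and the top picture showed it against the stop pin.
- **Lock lever:** pushed until it met its stop at about 32 N. The ball is at machine x −17.5, where −16 is fully over.
- **Depth dial:** the pointer measured 93.0° and the index tab 92.6°. The tab had read 92.9° before I touched the dial, so it hasn't shifted within measuring error.
- **Other items:** the arm did not go near the other keys or the lock core after the pick. I did not measure them again at the end.

My count of viewed pictures was off: I asked for a thirteenth and it was refused. The dial setting and the final checks were therefore measured by code and not seen in a picture.

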